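# Index the sauce carousel to bring the red-lidded tub to the serving mark

### The arm

A 6-joint arm with a two-finger parallel gripper is mounted at the origin on the work surface. World frame = base frame: x ahead of the robot, y to its left, z up, the work surface at z = 0. Lengths are in m, angles in degrees, forces in N, time in s.
With the tool pointing down it reaches from about 0.35 to 0.875 m from the base axis. Payload 4.2 kg.
Tool frame: the origin (TCP) lies at the very end of the fingers, on their centre line; the grasp point (between the pads) lies 19 mm behind it (tcp_to_grasp is the z of the grasp point in the tool frame, in m); z points along the fingers, y is the direction in which the jaws open and shut (so a half turn about z gives the same grasp; the last joint's range is limited). The gripper opens to 87 mm and grips with 3 to 60 N. Pads are 19 mm wide; open, the fingers measure 117 mm over their backs; the gripper's body (75 mm by 190 mm) begins 51 mm behind the grasp point.
Start: joints at [-50.443, 22.042, 0.453, 0, -68.411, -14.817], TCP at [0.262, -0.568, 0.19] pointing down, gripper open.
Joint ranges: [-179.83, 179.83], [-69.29, 118.12], [-61.27, 80.66], [-181.25, 117.63], [-171.15, -9.14], [-177.46, 177.46]. Speed limits (degrees/s): [159.86, 159.86, 180, 180, 180, 180].

### API

Orientations are given as a 3x3 rotation matrix whose columns are the frame's x, y, z axes.
In Python, from station import sense, capture, camera_params, finish_job, tcp_to_grasp gives the robot as it stands.
- The arm moves only by the shell command python3 -m inch 'ROWS'. ROWS is JSON, a list of rows, each an object of numbers: "jaw": the closure in counts, from 0 (fully open) to 255 (shut); "x", "y", "z": the shift along the world's x, y, z normalised to -1 to 1, where 1 is 0.06 m; "ax", "ay", "az": the turn, a rotation vector about the world's x, y, z normalised to -1 to 1, where 1 is 10 degrees. A call has 1 to 12 rows; each row shifts and turns the pose as measured when the row begins; what a row does not reach is not made up. A row lasts 1/8 s, in which the tool goes at most 62.5 mm and 10.7 degrees, less where a joint would pass 70% of its speed; a pose out of reach is approached as far as the arm can. A call with a number of a shift or a turn outside -1 to 1 is refused whole. A call with a gripper value outside its range is refused whole. The fingers move at their own pace and stop on an object; the grip force is fixed at half the most. Time passes only in rows, so rows that do not move let the fingers close. It gives the time, the measured TCP pose, the force and the opening at its end, in the units of the state.
- sense(): the state, without advancing time (a new reading comes with each control period).
- capture(name): name is "scene" or "top"; returns the picture (400x640x3 uint8, red, green, blue); there is no depth.
- camera_params(name): a dict with "vfov" (degrees; the focal length in pixels is half the picture's height over the tangent of half this angle, whatever the lens; pixels are square), "cx", "cy" (the principal point, pixels), "R" (3x3) and "t" (3): a world point X has camera coordinates R X + t. Camera axes: x right, y down, z forward; pixel columns grow to the right and rows downward; lengths in m; the calibration is good to about 2 mm. A picture is of the moment at which its call begins. camera_params takes no time and is no camera call.
- finish_job(): hands the job in, once; it reports no verdict.
The state is a dict: "time_s": time; "joints": joint angles; "joint_velocities": joint speeds; "effort": joint torques, N m; "tcp_pos": TCP position; "ee_rot": TCP orientation; "wrist_force": force on the tool from outside, world axes, zero at the start; "moment": the same for the moment, N m; "gripper_width": opening from 0.0 (shut) to 1.0 (fully open).
Only numpy, scipy, OpenCV 4.12 (cv2) and the standard library are available. Lean on these libraries where they do the work, as an engineer would, in place of code of your own. Each camera call takes 0.05 s, during which the arm holds its last target.

### The job

The sauce carousel is locked by a spring pin. Pull up the pin's black knob, swing the carousel round by one hole so that the red-lidded tub comes to the green serving mark, and let the pin drop fully home in that hole. Leave the red-lidded tub standing in its place on the carousel: do not lift or tip it.

Things in the scene. Friction and masses are not known exactly. Their poses are not given: they have to be found in the camera images.
- carousel: fixed round steel base, 352 mm across, 30 mm high; origin: centre of its underside, on the upright turning axis; its +x points to the green serving mark. Three index holes on a 150 mm radius: at 180 degrees from +x (pin's start) and 45 degrees to either side, each 32 mm wide, 16 deep. On it a turntable (top at 42 mm) turns 74 degrees either way, drag 0.5 N at the knob, carrying pin and tubs
- red_tub: white tub with the red lid, 55 mm across, 66 tall, about 0.16 kg; origin: centre of its underside. One of five tubs 45 degrees apart, 88 mm from the axis, loose between short pegs (2 mm play). Starts 45 degrees left or right of the serving mark, where the grey-lidded tub stands; the yellow is opposite, blue and black are at 90 degrees. Opposite the grey tub is the pin's arm
- pin_knob (a point): middle of the spring pin's black knob, on the end of the turntable's arm, 150 mm from the turning axis. The knob is an upright cylinder 30 mm across, from 20 mm below this point to 18 mm above. With the pin home this point is 82 mm above the table; it moves with the knob. Below the knob is a brass bush 20 mm across, its top at 60 mm; the arm is 44 mm high
- index_pin (a joint): how far the pin is drawn up, m: 0 = home in a hole, 0.030 = upper stop. The 16 mm thick round-ended pin reaches 14 mm into its hole: the turntable is free from about 0.015; draw it about 0.022 to swing. The spring pulls down with 3.6 N when home, 6.6 N at 0.025. Let go over a hole (within 10 mm) it drops home by itself; between holes it rests on the rim at 0.014

How it is judged (in metres and radians):
On the way, in this order (a step that is already met when the one before it is completed fails the run):
1. the pin is drawn clear of its hole (value of joint index_pin above 0.013 m), for 0.1 s.
2. the red-lidded tub has been brought round to the serving mark (y of red_tub in the frame of carousel between -0.015 and 0.015 m), for 0.1 s.
At the end, for the whole second after the job is handed in: The pin is home (drawn less than 4 mm) in the hole that puts the red-lidded tub at the green serving mark: the tub's centre lies within 15 mm to either side of the carousel's +x axis and 76 to 100 mm from the turning axis, and it stands upright (within 10 degrees) at rest on the turntable (all of step 2 and value of joint index_pin below 0.004 m and x of red_tub in the frame of carousel between 0.076 and 0.1 m and z of red_tub in the frame of carousel below 0.047 m and angle between red_tub's own z axis and vertical below 0.17 rad and linear speed of red_tub below 0.02 m/s); the robot touches nothing.
It fails at once if the red-lidded tub is lifted off the turntable (height (world z) of red_tub above 0.06 m).
It fails at once if the red-lidded tub is tipped by more than 20 degrees (angle between red_tub's own z axis and vertical above 0.35 rad).
It also fails if it takes over 35 s, if anything falls off the work surface, if the arm or the gripper's body presses on something with over 40 N, if the wrist force passes 120 N, or if a joint passes its speed limit or range.

## Working session

There is one attempt and no reset: what is moved stays moved. The work goes in short steps, Python scripts to look and compute and a shell command to move; the robot and the scene stay as the last step left them, time stands still between calls to the robot, and variables do not carry over. Pictures are saved under pics/ and viewed, and the job is handed in when it is done.

```bash
mkdir -p pics; ls
python3 - <<'E'
from station import *
import cv2,json
for n in("scene","top"):
    im=capture(n); cv2.imwrite(f"pics/{n}0.png",im[:,:,::-1]); p=camera_params(n); print(n,p)
print(sense(),tcp_to_grasp)
E
```

```text
pics
scene {'vfov': 54.33900714788134, 'cx': 329.4792572446389, 'cy': 197.8376939334267, 'R': array([[-0.52568516,  0.850593  ,  0.0121108 ],
       [ 0.70495645,  0.44355844, -0.55343682],
       [-0.47612133, -0.28239593, -0.83280311]]), 't': array([ 0.28078797, -0.39153808,  1.01715734])}
top {'vfov': 45.38198685015305, 'cx': 317.14404473589747, 'cy': 200.8156149779763, 'R': array([[ 0.02439418, -0.99926618,  0.0295301 ],
       [-0.99597346, -0.02684154, -0.08553597],
       [ 0.08626583, -0.02732462, -0.99589737]]), 't': array([-0.01148165,  0.5934205 ,  0.66399531])}
{'time_s': 0.1, 'joints': array([-5.04428602e+01,  2.20890851e+01,  3.87603527e-01, -2.15050818e-02,
       -6.84114451e+01, -1.48158662e+01]), 'joint_velocities': array([ 0.00875376, -0.03540164,  0.28478242,  0.12619517,  0.07178415,
        0.03640806]), 'effort': array([-3.78199984e-04, -3.91691601e+01,  1.87935269e+01,  4.23186421e+00,
        1.34490352e-02, -7.41387521e-05]), 'tcp_pos': array([ 0.26131547, -0.56709532,  0.18885014]), 'ee_rot': array([[-9.08264778e-01, -4.18394694e-01, -9.86094550e-04],
       [-4.18395823e-01,  9.08263123e-01,  1.74182011e-03],
       [ 1.66865025e-04,  1.99461170e-03, -9.99997997e-01]]), 'wrist_force': array([0.2434953 , 0.34180681, 0.26788661]), 'moment': array([-0.01144812,  0.01189372,  0.03844478]), 'gripper_width': 0.9978682771720334} -0.0187
```

View pics/scene0.png

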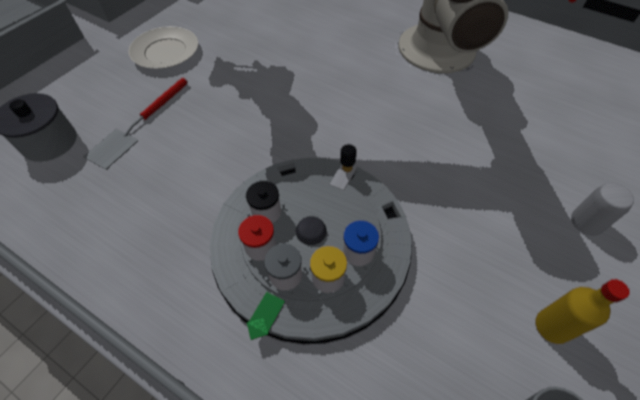

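View pics/top0.png

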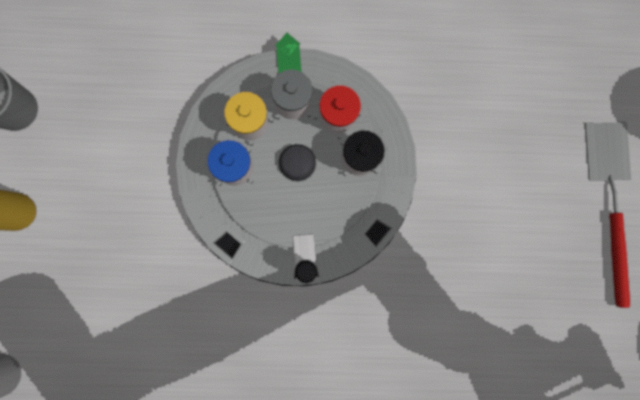

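The pictures show the knob nearest the robot: top image (306,271), scene (348,155). Red tub is at (340,105) in top, clockwise of grey, so the turntable must go +45° (CCW from above). The knob goes to the right-hand hole, at about (378,232) in top.

```bash
cat > h.py <<'E'
import numpy as np,cv2
from station import *
def ray(n,uv,z):
    p=camera_params(n);f=200/np.tan(np.radians(p['vfov']/2))
    d=p['R'].T@np.array([(uv[0]-p['cx'])/f,(uv[1]-p['cy'])/f,1]);o=-p['R'].T@p['t']
    return (o+d*(z-o[2])/d[2])[:2]
def blobs(im,m,amin=60):
    n,l,s,c=cv2.connectedComponentsWithStats(m.astype(np.uint8))
    return [(c[i].round(1),s[i].tolist()) for i in range(1,n) if s[i,4]>amin]
E
python3 - <<'E'
from h import *
for n in("top","scene"):
    im=cv2.imread(f"pics/{n}0.png"); h=cv2.cvtColor(im,cv2.COLOR_BGR2HSV)
    H,S,V=cv2.split(h)
    print(n)
    for c,s in blobs(im,V<50,40):
        if 180<c[0]<420: print(' dark',c,s,[ray(n,c,z).round(4) for z in(.03,.082,.1)])
    for nm,lo,hi,z in(("red",0,8,.066+.042),("yel",18,32,.108),("blue",105,130,.108),("green",45,80,.03)):
        for c,s in blobs(im,(H>=lo)&(H<=hi)&(S>130)&(V>60)):print(nm,c,s,ray(n,c,z).round(4))
im=cv2.imread("pics/top0.png");cv2.imwrite("pics/t0z.png",cv2.resize(im[20:300,150:430],None,fx=2,fy=2,interpolation=cv2.INTER_CUBIC))
im=cv2.imread("pics/scene0.png");cv2.imwrite("pics/s0z.png",cv2.resize(im[130:350,200:420],None,fx=2.7,fy=2.7,interpolation=cv2.INTER_CUBIC))
E
```

```text
top
 dark [362.9 150.8] [343, 131, 41, 40, 1246] [array([ 0.6677, -0.0607]), array([ 0.6575, -0.0543]), array([ 0.654 , -0.0521])]
 dark [284.2 164.5] [279, 146, 18, 34, 115] [array([0.6443, 0.0526]), array([0.6359, 0.0503]), array([0.633 , 0.0495])]
 dark [377.  231.8] [366, 221, 24, 24, 320] [array([ 0.551 , -0.0828]), array([ 0.5497, -0.0748]), array([ 0.5493, -0.072 ])]
 dark [228.1 244.2] [217, 234, 22, 23, 281] [array([0.5282, 0.1283]), array([0.5287, 0.1202]), array([0.5288, 0.1174])]
 dark [305.5 271.3] [295, 261, 23, 22, 382] [array([0.4927, 0.0179]), array([0.4959, 0.0183]), array([0.497 , 0.0184])]
red [339.5 105.5] [320, 86, 40, 40, 1291] [ 0.7108 -0.0199]
red [619.5 260.5] [610, 213, 20, 94, 1221] [ 0.5202 -0.3826]
yel [245.1 112.2] [225, 92, 41, 41, 1351] [0.698  0.1013]
yel [ 15.1 210.6] [0, 191, 35, 39, 1143] [0.5641 0.3813]
blue [228.3 160.7] [208, 141, 42, 41, 1345] [0.6345 0.1202]
green [287.9  53.8] [277, 35, 23, 37, 638] [0.8086 0.0521]
scene
 dark [347.8 156.1] [340, 145, 16, 23, 306] [array([ 0.4628, -0.0018]), array([0.5015, 0.0177]), array([0.515 , 0.0244])]

[... 443 characters left out ...]
ray([0.6665, 0.0486]), array([0.6745, 0.0543])]
 dark [334.8 329.8] [267, 276, 140, 69, 645] [array([0.7648, 0.1515]), array([0.7772, 0.1577]), array([0.7816, 0.1598])]
 dark [238.1 313.7] [227, 301, 21, 22, 63] [array([0.8224, 0.0132]), array([0.8299, 0.0314]), array([0.8324, 0.0377])]
red [163.4  97.5] [141, 79, 45, 40, 345] [ 0.5843 -0.3444]
red [255.6 230.6] [239, 215, 35, 32, 871] [ 0.7212 -0.0171]
red [615.  289.9] [601, 280, 28, 22, 411] [0.5302 0.4643]
yel [328.1 263.5] [310, 247, 37, 35, 999] [0.7087 0.104 ]
yel [572.9 314.8] [536, 287, 76, 56, 2759] [0.5975 0.4221]
blue [360.7 236.5] [344, 221, 35, 32, 889] [0.6455 0.1224]
green [264.3 315.7] [247, 293, 37, 46, 887] [0.8037 0.049 ]
```

View pics/t0z.png

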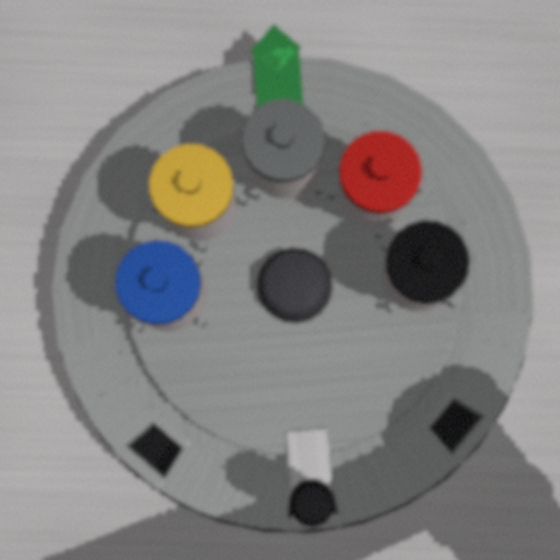

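View pics/s0z.png

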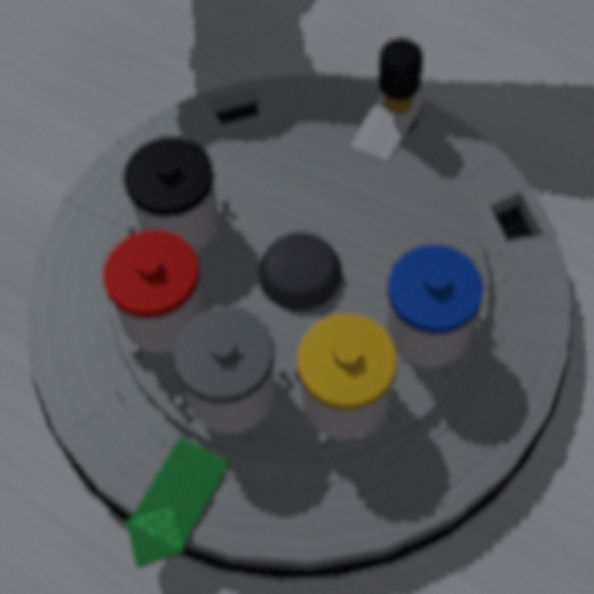

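```bash
python3 -m inch '[{"x":0.36,"y":0.89,"az":-0.17},{"x":0.36,"y":0.89,"az":-0.17},{"x":0.36,"y":0.89,"az":-0.17},{"x":0.36,"y":0.89,"az":-0.17},{"x":0.36,"y":0.89,"az":-0.17},{"x":0.36,"y":0.89,"az":-0.17},{"x":0.36,"y":0.89,"az":-0.17},{"x":0.36,"y":0.89,"az":-0.17},{"x":0.36,"y":0.89,"az":-0.17},{"x":0.36,"y":0.89,"az":-0.17},{"x":0.36,"y":0.89,"az":-0.17},{"x":0}]'
```

```text
$[0]: bad value
```

```bash
python3 -m inch '[{"jaw":0,"x":0.36,"y":0.89,"z":0,"ax":0,"ay":0,"az":-0.17},{"jaw":0,"x":0.36,"y":0.89,"z":0,"ax":0,"ay":0,"az":-0.17},{"jaw":0,"x":0.36,"y":0.89,"z":0,"ax":0,"ay":0,"az":-0.17},{"jaw":0,"x":0.36,"y":0.89,"z":0,"ax":0,"ay":0,"az":-0.17},{"jaw":0,"x":0.36,"y":0.89,"z":0,"ax":0,"ay":0,"az":-0.17},{"jaw":0,"x":0.36,"y":0.89,"z":0,"ax":0,"ay":0,"az":-0.17},{"jaw":0,"x":0.36,"y":0.89,"z":0,"ax":0,"ay":0,"az":-0.17},{"jaw":0,"x":0.36,"y":0.89,"z":0,"ax":0,"ay":0,"az":-0.17},{"jaw":0,"x":0.36,"y":0.89,"z":0,"ax":0,"ay":0,"az":-0.17},{"jaw":0,"x":0.36,"y":0.89,"z":0,"ax":0,"ay":0,"az":-0.17}]'
```

```text
time_s: 1.35
tcp_pos: [0.4778, -0.0181, 0.1845]
ee_rot: [[-0.993, -0.117, -0.003], [-0.117, 0.993, 0.007], [0.002, 0.007, -1.0]]
wrist_force: [1.7, -0.7, 0.3]
gripper_width: 0.997
```

```bash
python3 -m inch '[{"jaw":0,"x":0.32,"y":0.6,"z":0,"ax":-0.03,"ay":0,"az":0},{"jaw":0,"x":0,"y":0,"z":0,"ax":0,"ay":0,"az":0},{"jaw":0,"x":0,"y":0,"z":-0.6,"ax":0,"ay":0,"az":0}]'
python3 - <<'E'
from h import *
print(sense()['tcp_pos'])
for n in("top","scene"): cv2.imwrite(f"pics/{n}1.png",capture(n)[:,:,::-1])
E
```

```text
time_s: 1.72
tcp_pos: [0.4998, 0.0232, 0.1492]
ee_rot: [[-0.992, -0.123, 0.001], [-0.123, 0.992, 0.003], [-0.002, 0.002, -1.0]]
wrist_force: [-0.0, 0.2, -0.8]
gripper_width: 0.999
[0.49976706 0.02316445 0.14924272]
```

View pics/scene1.png

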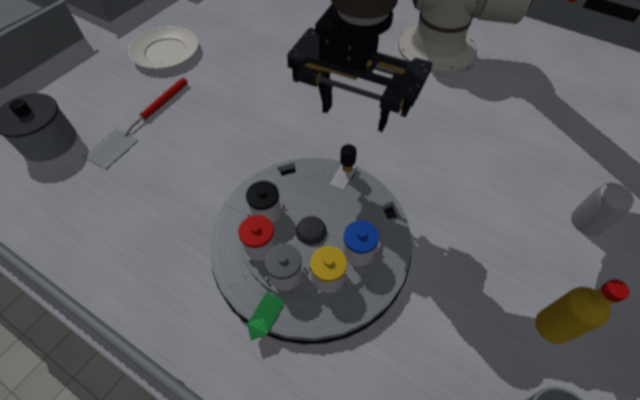

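View pics/top1.png

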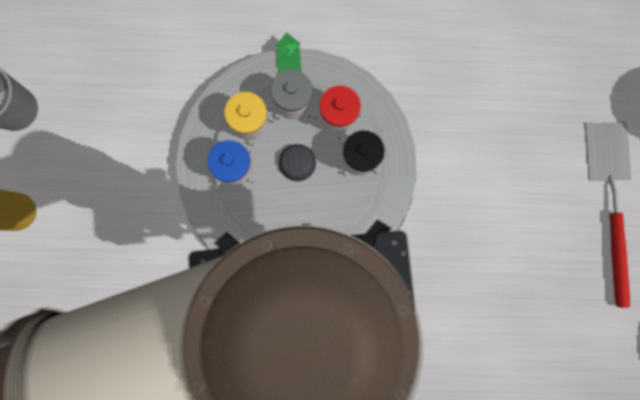

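The scene picture shows fingertips at (327,105) and (384,122), straddling the knob at (348,155) from above. Now descending, with a small correction.

```bash
python3 -m inch '[{"jaw":0,"x":-0.04,"y":-0.08,"z":-0.6,"ax":0,"ay":0,"az":0},{"jaw":0,"x":0,"y":0,"z":-0.5,"ax":0,"ay":0,"az":0},{"jaw":0,"x":0,"y":0,"z":0,"ax":0,"ay":0,"az":0}]'
python3 - <<'E'
from h import *
im=capture("scene")[:,:,::-1]; cv2.imwrite("pics/s2.png",cv2.resize(im[60:260,220:480],None,fx=2.5,fy=2.5,interpolation=cv2.INTER_CUBIC)); print(sense()['tcp_pos'],sense()['wrist_force'])
E
```

```text
time_s: 2.2
tcp_pos: [0.4925, 0.0141, 0.0796]
ee_rot: [[-0.993, -0.119, -0.011], [-0.119, 0.993, -0.001], [0.011, 0.0, -1.0]]
wrist_force: [0.4, -0.3, 0.4]
gripper_width: 0.996
[0.49380436 0.01448901 0.08098008] [ 0.61382915 -0.21550929  1.25418052]
```

View pics/s2.png

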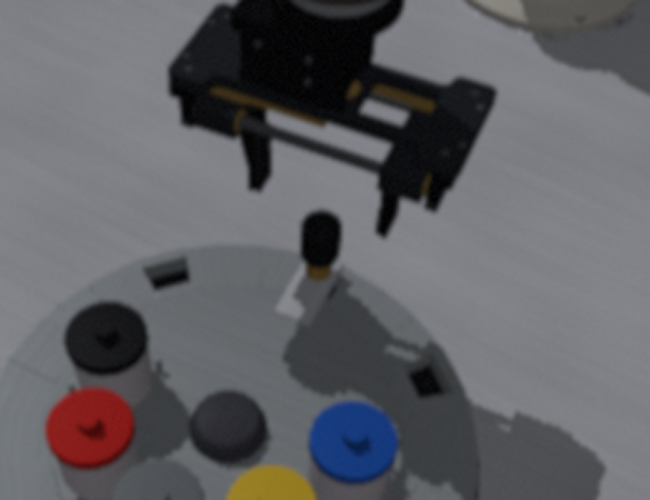

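Run:
```python
from h import *
def proj(n,X):
    p=camera_params(n);f=200/np.tan(np.radians(p['vfov']/2));c=p['R']@np.array(X)+p['t'];return np.array([f*c[0]/c[2]+p['cx'],f*c[1]/c[2]+p['cy']])
s=sense();t=s['tcp_pos'];y=s['ee_rot'][:,1]
for nm,X in(("tcp",t),("f1",t+y*.0435),("f2",t-y*.0435),("kt",[.497,.018,.1]),("kb",[.497,.018,.062])):
    q=proj("scene",X);print(nm,X,q.round(1),((q-[220,60])*2.5).round(0))
```

```text
tcp [0.49380436 0.01448901 0.08098008] [348.4 153. ] [321. 232.]
f1 [0.48860673 0.05767737 0.08099574] [370.6 161. ] [377. 252.]
f2 [ 0.499002   -0.02869935  0.08096442] [326.8 145.2] [267. 213.]
kt [0.497, 0.018, 0.1] [349.8 148. ] [324. 220.]
kb [0.497, 0.018, 0.062] [348.6 161.5] [322. 254.]
```

Run:
```python
from h import *
im=capture("scene")[:,:,::-1]; c=im[110:190,300:400]; c=np.clip(c.astype(float)*1.8,0,255).astype(np.uint8); cv2.imwrite("pics/s3.png",cv2.resize(c,None,fx=7,fy=7,interpolation=cv2.INTER_CUBIC)); print(sense()['tcp_pos'])
```

```text
[0.49470814 0.01494904 0.08179865]
```

View pics/s3.png

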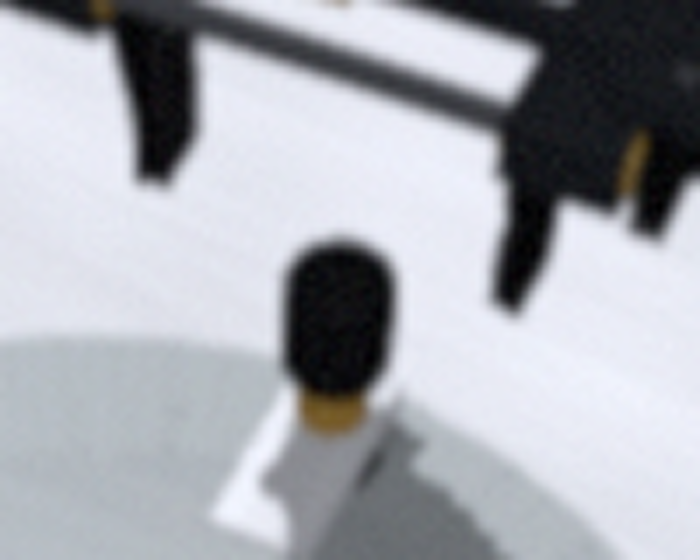

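The open fingertips appear about 7 px higher than the TCP projection: (322,136) and (372,154) against a TCP at (348.5,153). That fits tips that swing as they open, so I'll go a little deeper, which is safe above the 44 mm arm, and close.

```bash
python3 -m inch '[{"jaw":0,"x":0.03,"y":0.04,"z":-0.33,"ax":0,"ay":-0.05,"az":0},{"jaw":0,"x":0,"y":0,"z":0,"ax":0,"ay":0,"az":0},{"jaw":0,"x":0,"y":0,"z":0,"ax":0,"ay":0,"az":0}]'
python3 - <<'E'
from h import *
im=capture("scene")[:,:,::-1]; c=im[110:190,300:400]; c=np.clip(c.astype(float)*1.8,0,255).astype(np.uint8); cv2.imwrite("pics/s4.png",cv2.resize(c,None,fx=7,fy=7,interpolation=cv2.INTER_CUBIC)); s=sense();print(s['tcp_pos'],s['wrist_force'])
E
```

```text
time_s: 2.68
tcp_pos: [0.5006, 0.0178, 0.0675]
ee_rot: [[-0.993, -0.12, 0.014], [-0.12, 0.993, 0.003], [-0.014, 0.001, -1.0]]
wrist_force: [0.7, 0.5, 0.3]
gripper_width: 0.999
[0.50050713 0.01780417 0.06740258] [ 0.03111723 -0.26341145 -0.4568927 ]
```

View pics/s4.png

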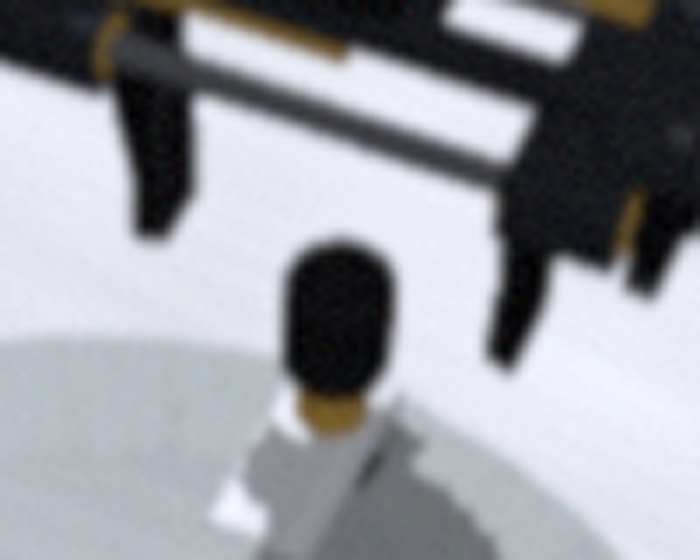

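```bash
python3 -m inch '[{"jaw":0,"x":-0.04,"y":0,"z":-0.12,"ax":0,"ay":0.03,"az":0},{"jaw":150,"x":0,"y":0,"z":0,"ax":0,"ay":0,"az":0},{"jaw":255,"x":0,"y":0,"z":0,"ax":0,"ay":0,"az":0},{"jaw":255,"x":0,"y":0,"z":0,"ax":0,"ay":0,"az":0},{"jaw":255,"x":0,"y":0,"z":0,"ax":0,"ay":0,"az":0},{"jaw":255,"x":0,"y":0,"z":0,"ax":0,"ay":0,"az":0}]'
python3 - <<'E'
from h import *
im=capture("scene")[:,:,::-1]; c=im[110:190,300:400]; c=np.clip(c.astype(float)*1.8,0,255).astype(np.uint8); cv2.imwrite("pics/s5.png",cv2.resize(c,None,fx=7,fy=7,interpolation=cv2.INTER_CUBIC)); s=sense();print(s['tcp_pos'],s['wrist_force'],s['gripper_width'])
E
```

```text
time_s: 3.48
tcp_pos: [0.4987, 0.018, 0.0611]
ee_rot: [[-0.993, -0.12, 0.01], [-0.12, 0.993, 0.003], [-0.011, 0.002, -1.0]]
wrist_force: [0.9, 0.2, -0.4]
gripper_width: 0.517
[0.49872865 0.0179883  0.06110435] [-0.02522218  0.63443292  0.34265972] 0.4703220836754603
```

View pics/s5.png

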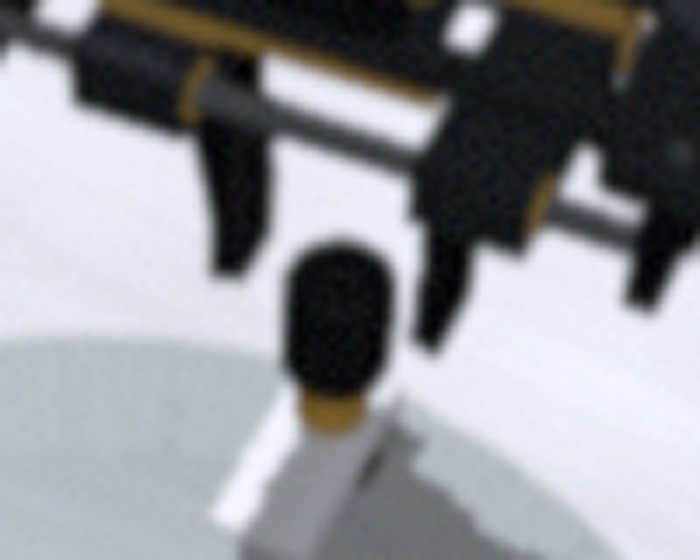

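```bash
python3 -m inch '[{"jaw":255,"x":0,"y":0,"z":0,"ax":0,"ay":0,"az":0},{"jaw":255,"x":0,"y":0,"z":0,"ax":0,"ay":0,"az":0},{"jaw":255,"x":0,"y":0,"z":0,"ax":0,"ay":0,"az":0}]'
python3 - <<'E'
from h import *
im=capture("scene")[:,:,::-1]; c=im[110:190,300:400]; c=np.clip(c.astype(float)*1.8,0,255).astype(np.uint8); cv2.imwrite("pics/s6.png",cv2.resize(c,None,fx=7,fy=7,interpolation=cv2.INTER_CUBIC)); s=sense();print(s['tcp_pos'],s['wrist_force'],s['gripper_width'])
for z in(.061,.079): print(ray("scene",(346.4,155),z))
E
```

```text
time_s: 3.9
tcp_pos: [0.4987, 0.018, 0.0611]
ee_rot: [[-0.993, -0.121, 0.01], [-0.121, 0.993, 0.003], [-0.011, 0.002, -1.0]]
wrist_force: [-0.1, 0.0, -0.5]
gripper_width: 0.303
[0.49870383 0.01798874 0.06110843] [-0.10924108 -0.5874047   0.16460412] 0.30543939469296316
[0.48497659 0.006205  ]
[0.4984269  0.01307012]
```

View pics/s6.png

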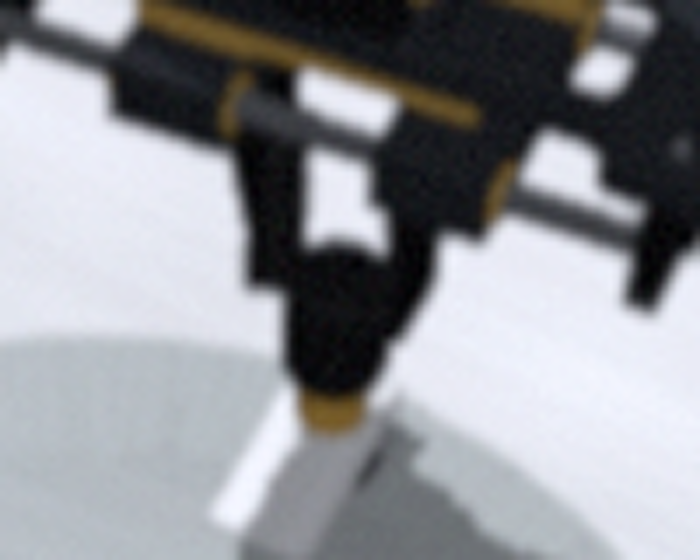

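```bash
python3 -m inch '[{"jaw":255,"x":0,"y":0,"z":0.2,"ax":0,"ay":0,"az":0},{"jaw":255,"x":0,"y":0,"z":0,"ax":0,"ay":0,"az":0}]'
python3 - <<'E'
from h import *
im=capture("scene")[:,:,::-1]; c=im[110:190,300:400]; c=np.clip(c.astype(float)*1.8,0,255).astype(np.uint8); cv2.imwrite("pics/s7.png",cv2.resize(c,None,fx=7,fy=7,interpolation=cv2.INTER_CUBIC)); s=sense();print(s['tcp_pos'],s['wrist_force'],s['moment'],s['gripper_width'])
E
```

```text
time_s: 4.2
tcp_pos: [0.4986, 0.0182, 0.0729]
ee_rot: [[-0.993, -0.12, 0.01], [-0.12, 0.993, 0.004], [-0.01, 0.002, -1.0]]
wrist_force: [2.2, 1.0, -6.4]
gripper_width: 0.303
[0.49857986 0.0181341  0.07244427] [ 1.76606139 -0.68873538 -5.61360097] [ 0.03141093 -0.62025607  0.01723007] 0.30271120677943597
```

View pics/s7.png

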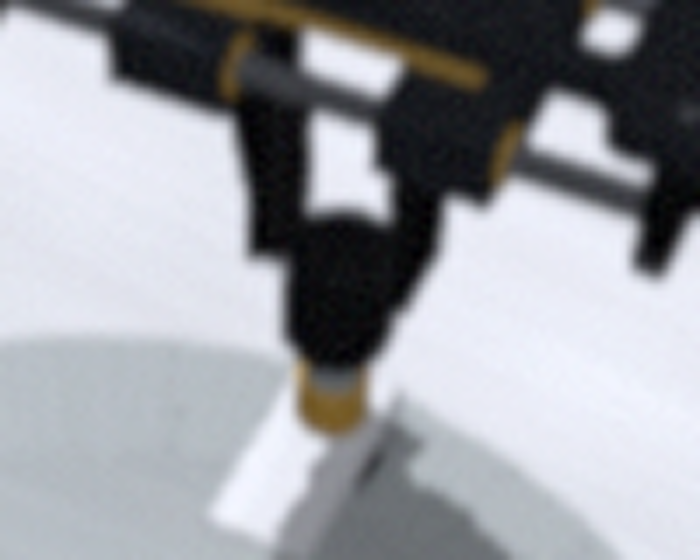

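The grip holds: the knob rose about 4 px (≈11 mm) and the wrist shows ≈6 N down. Next: finish the lift.

```bash
python3 -m inch '[{"jaw":255,"x":0,"y":0,"z":0.19,"ax":0,"ay":0,"az":0},{"jaw":255,"x":0,"y":0,"z":0,"ax":0,"ay":0,"az":0}]'
cat > w.py <<'E'
from h import *
import sys
A=np.array([.646,.034]); s=sense(); t=s['tcp_pos'][:2]; r=t-A
print('t',s['time_s'],'tcp',s['tcp_pos'].round(4),'F',s['wrist_force'].round(1),'w',round(s['gripper_width'],3))
print('r',np.hypot(*r).round(4),'ang',np.degrees(np.arctan2(r[1],r[0]))%360,'yaw',np.degrees(np.arctan2(s['ee_rot'][1,1],s['ee_rot'][0,1])))
a=np.arctan2(r[1],r[0])
for k in range(4):
    b=a+np.radians(5)*np.array([k,k+1]); print(((np.array([np.cos(b[1])-np.cos(b[0]),np.sin(b[1])-np.sin(b[0])]))*.149/.06).round(3))
E
python3 w.py
```

```text
time_s: 4.5
tcp_pos: [0.4985, 0.0182, 0.0839]
ee_rot: [[-0.993, -0.12, 0.009], [-0.12, 0.993, 0.004], [-0.01, 0.003, -1.0]]
wrist_force: [2.8, -0.6, -7.4]
gripper_width: 0.304
t 4.5 tcp [0.4985 0.0182 0.0839] F [ 2.8 -0.6 -7.4] w 0.304
r 0.1483 ang 186.1000638804996 yaw 96.875270040981
[ 0.032 -0.214]
[ 0.051 -0.211]
[ 0.069 -0.205]
[ 0.087 -0.199]
```

```bash
python3 -m inch '[{"jaw":255,"x":0.03,"y":-0.21,"z":0,"ax":0,"ay":0,"az":0.5},{"jaw":255,"x":0.05,"y":-0.21,"z":0,"ax":0,"ay":0,"az":0.5},{"jaw":255,"x":0.07,"y":-0.21,"z":0,"ax":0,"ay":0,"az":0.5}]'; python3 w.py
```

```text
time_s: 4.88
tcp_pos: [0.5075, -0.0191, 0.0834]
ee_rot: [[-0.925, -0.38, 0.008], [-0.38, 0.925, 0.008], [-0.011, 0.004, -1.0]]
wrist_force: [2.4, 1.1, -6.3]
gripper_width: 0.306
t 4.875 tcp [ 0.5075 -0.0191  0.0834] F [ 2.4  1.1 -6.3] w 0.306
r 0.1484 ang 200.96322931132036 yaw 112.34326609567754
[ 0.086 -0.199]
[ 0.103 -0.19 ]
[ 0.119 -0.181]
[ 0.135 -0.17 ]
```

```bash
python3 -m inch '[{"jaw":255,"x":0.09,"y":-0.2,"z":0,"ax":0,"ay":0,"az":0.5},{"jaw":255,"x":0.1,"y":-0.19,"z":0.02,"ax":0,"ay":0,"az":0.5},{"jaw":255,"x":0.12,"y":-0.18,"z":0,"ax":0,"ay":0,"az":0.5}]'; python3 w.py
```

```text
time_s: 5.25
tcp_pos: [0.526, -0.0535, 0.0835]
ee_rot: [[-0.791, -0.611, 0.005], [-0.611, 0.791, 0.012], [-0.012, 0.006, -1.0]]
wrist_force: [2.7, 1.5, -7.0]
gripper_width: 0.306
t 5.25 tcp [ 0.526  -0.0535  0.0835] F [ 2.7  1.5 -7. ] w 0.306
r 0.1485 ang 216.09391657560656 yaw 127.67754687564076
[ 0.135 -0.169]
[ 0.149 -0.157]
[ 0.162 -0.143]
[ 0.174 -0.129]
```

```bash
python3 -m inch '[{"jaw":255,"x":0.13,"y":-0.17,"z":0,"ax":0,"ay":0,"az":0.5},{"jaw":255,"x":0.15,"y":-0.16,"z":0,"ax":0,"ay":0,"az":0.5},{"jaw":255,"x":0.16,"y":-0.14,"z":0,"ax":0,"ay":0,"az":0.45},{"jaw":255,"x":0,"y":0,"z":0,"ax":0,"ay":0,"az":0}]'; python3 w.py
python3 - <<'E'
from h import *
for n in("top","scene"): cv2.imwrite(f"pics/{n}8.png",capture(n)[:,:,::-1])
im=cv2.imread("pics/top8.png");H,S,V=cv2.split(cv2.cvtColor(im,cv2.COLOR_BGR2HSV))
for nm,lo,hi in(("red",0,8),("yel",18,32),("blue",105,130)):
  for c,s in blobs(im,(H>=lo)&(H<=hi)&(S>130)&(V>60),400):
    q=ray("top",c,.108); d=q-[.646,.034]; print(nm,c,q.round(4),np.hypot(*d).round(4),np.degrees(np.arctan2(d[1],d[0]))-6.16)
E
```

```text
time_s: 5.75
tcp_pos: [0.5526, -0.0816, 0.0812]
ee_rot: [[-0.611, -0.791, -0.0], [-0.791, 0.611, 0.017], [-0.013, 0.01, -1.0]]
wrist_force: [1.9, 0.9, -6.3]
gripper_width: 0.306
t 5.75 tcp [ 0.5526 -0.0816  0.0812] F [ 1.9  0.9 -6.3] w 0.306
r 0.1486 ang 231.04922824209592 yaw 142.32450481712735
[ 0.174 -0.129]
[ 0.185 -0.113]
[ 0.194 -0.096]
[ 0.202 -0.079]
red [291.4  89.9] [0.7293 0.0428] 0.0838 -0.12974188359362415
red [619.5 260.7] [ 0.52   -0.3826] 0.4352 -112.99393258660106
yel [228.  157.1] [0.6391 0.1207] 0.087 88.38340625522898
yel [ 15.1 210.6] [0.5641 0.3813] 0.3568 97.11730586778808
```

View pics/top8.png

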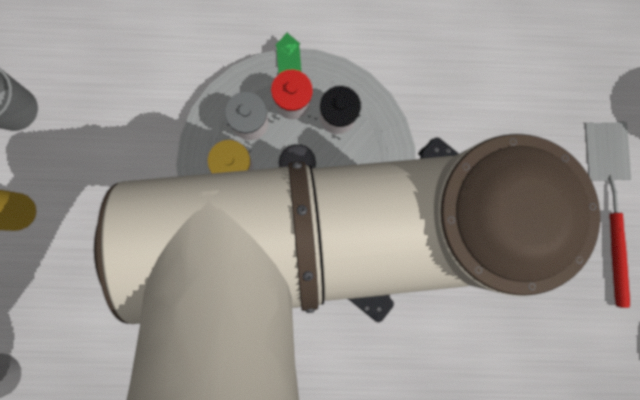

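View pics/scene8.png

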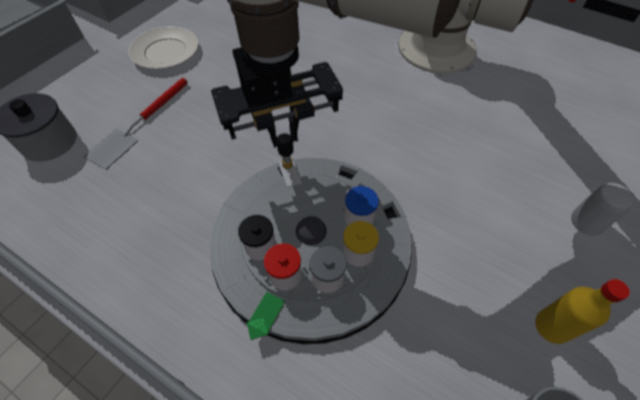

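Red lid is now at top (291,90), where grey stood (carousel angle ≈ -0.1°). Lowering the pin in the grip, then opening.

```bash
python3 -m inch '[{"jaw":255,"x":0,"y":0,"z":-0.15,"ax":0,"ay":0,"az":0},{"jaw":255,"x":0,"y":0,"z":-0.16,"ax":0,"ay":0,"az":0},{"jaw":255,"x":0,"y":0,"z":0,"ax":0,"ay":0,"az":0}]'; python3 w.py
```

```text
time_s: 6.22
tcp_pos: [0.5516, -0.0807, 0.062]
ee_rot: [[-0.612, -0.791, 0.0], [-0.791, 0.612, 0.017], [-0.013, 0.01, -1.0]]
wrist_force: [2.1, 0.1, -4.7]
gripper_width: 0.302
t 6.225 tcp [ 0.5516 -0.0807  0.062 ] F [ 2.1  0.1 -4.7] w 0.302
r 0.1485 ang 230.53144150902588 yaw 142.2944517508491
[ 0.173 -0.13 ]
[ 0.184 -0.115]
[ 0.193 -0.098]
[ 0.201 -0.081]
```

```bash
python3 -m inch '[{"jaw":200,"x":0,"y":0,"z":0,"ax":0,"ay":0,"az":0},{"jaw":100,"x":0,"y":0,"z":0,"ax":0,"ay":0,"az":0},{"jaw":0,"x":0,"y":0,"z":0,"ax":0,"ay":0,"az":0},{"jaw":0,"x":0,"y":0,"z":0,"ax":0,"ay":0,"az":0},{"jaw":0,"x":0,"y":0,"z":0,"ax":0,"ay":0,"az":0},{"jaw":0,"x":0,"y":0,"z":0,"ax":0,"ay":0,"az":0}]'; python3 w.py
```

```text
time_s: 6.98
tcp_pos: [0.5517, -0.0812, 0.0649]
ee_rot: [[-0.609, -0.793, 0.001], [-0.793, 0.609, 0.015], [-0.013, 0.008, -1.0]]
wrist_force: [0.0, -0.6, -0.0]
gripper_width: 0.795
t 6.975 tcp [ 0.5517 -0.0812  0.0649] F [ 0.  -0.6 -0. ] w 0.795
r 0.1489 ang 230.68194996337968 yaw 142.45095135544295
[ 0.173 -0.13 ]
[ 0.184 -0.114]
[ 0.193 -0.098]
[ 0.201 -0.081]
```

Released with zero force. Lift straight up, then retreat and look.

```bash
python3 -m inch '[{"jaw":0,"x":0,"y":0,"z":0.4,"ax":0,"ay":0,"az":0},{"jaw":0,"x":0,"y":0,"z":0.8,"ax":0,"ay":0,"az":0},{"jaw":0,"x":0,"y":0,"z":0.8,"ax":0,"ay":0,"az":0},{"jaw":0,"x":-0.3,"y":-0.8,"z":0,"ax":0,"ay":0,"az":0},{"jaw":0,"x":-0.3,"y":-0.9,"z":0,"ax":0,"ay":0,"az":0},{"jaw":0,"x":-0.3,"y":-0.9,"z":0,"ax":0,"ay":0,"az":0},{"jaw":0,"x":-0.3,"y":-0.9,"z":0,"ax":0,"ay":0,"az":0},{"jaw":0,"x":-0.3,"y":-0.9,"z":0,"ax":0,"ay":0,"az":0},{"jaw":0,"x":-0.3,"y":-0.9,"z":0,"ax":0,"ay":0,"az":0},{"jaw":0,"x":0,"y":0,"z":0,"ax":0,"ay":0,"az":0},{"jaw":0,"x":0,"y":0,"z":0,"ax":0,"ay":0,"az":0}]'
python3 - <<'E'
from h import *
for n in("top","scene"): cv2.imwrite(f"pics/{n}9.png",capture(n)[:,:,::-1])
im=cv2.imread("pics/scene9.png"); c=im[110:270,230:400]; c=np.clip(c.astype(float)*1.6,0,255).astype(np.uint8);cv2.imwrite("pics/s9z.png",cv2.resize(c,None,fx=3.7,fy=3.7,interpolation=cv2.INTER_CUBIC))
im=cv2.imread("pics/top9.png");H,S,V=cv2.split(cv2.cvtColor(im,cv2.COLOR_BGR2HSV))
for nm,m,z in(("red",((H<8)&(S>130)&(V>60)),.108),("dark",V<50,.097)):
  for c,s in blobs(im,m,150):
    q=ray("top",c,z); d=q-[.646,.034]; print(nm,c,s,q.round(4),np.hypot(*d).round(4),np.degrees(np.arctan2(d[1],d[0]))-6.16)
E
```

```text
time_s: 8.35
tcp_pos: [0.4386, -0.408, 0.1893]
ee_rot: [[-0.606, -0.795, 0.002], [-0.795, 0.606, 0.013], [-0.012, 0.006, -1.0]]
wrist_force: [0.4, -0.2, -0.5]
gripper_width: 1.0
red [292.1  89.9] [272, 70, 41, 41, 1307] [0.7293 0.0419] 0.0837 -0.7466324662211967
red [619.5 260.4] [610, 213, 20, 94, 1229] [ 0.5203 -0.3826] 0.4351 -112.94541893340634
dark [340.1 106.6] [321, 87, 40, 40, 1231] [ 0.7126 -0.0215] 0.0866 -45.96591973205578
dark [296.7 162.6] [279, 146, 36, 35, 987] [0.6364 0.0335] 0.0096 -183.1140071630188
dark [382.2 231.9] [371, 221, 24, 22, 406] [ 0.5494 -0.0792] 0.1488 -136.6494588867639
dark [228.1 244.2] [217, 234, 22, 22, 275] [0.5288 0.1179] 0.1441 138.2516211642459
dark [305.4 269.1] [295, 261, 22, 17, 293] [0.4996 0.0186] 0.1473 -180.14097976178073
```

View pics/top9.png

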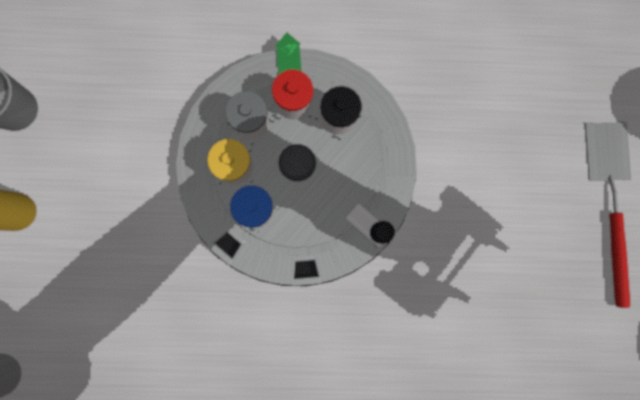

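View pics/s9z.png

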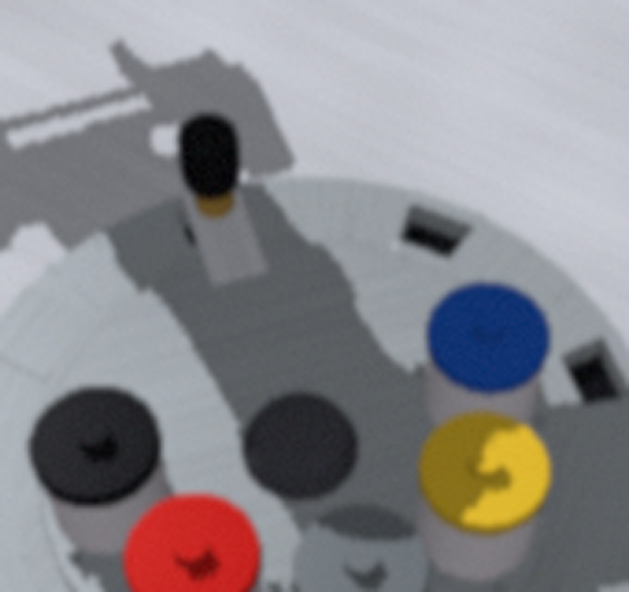

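Run:
```python
from h import *
im=cv2.imread("pics/scene9.png");V=im.max(2)
b=[(c,s) for c,s in blobs(im,V<50,100) if 275<c[0]<300 and c[1]<170];print(b)
p=camera_params("scene");f=200/np.tan(np.radians(p['vfov']/2))
for dz in(0,.005,.014):
  for top,z in((("top"),.1),("bot",.062)):
    xy=ray("top",(382.2,231.9),.097+dz);c=p['R']@np.array([*xy,z+dz])+p['t'];print(dz,top,(f*c[:2]/c[2]+[p['cx'],p['cy']]).round(1))
```

```text
[(array([286.3, 152. ]), [278, 141, 17, 24, 322])]
0 top [287.9 144.7]
0 bot [289.5 158.3]
0.005 top [288.1 143. ]
0.005 bot [289.7 156.7]
0.014 top [288.5 139.8]
0.014 bot [290.  153.8]
```

Run:
```python
from h import *
for f,cols in(("scene0",(345,352)),("scene9",(284,292))):
    im=cv2.imread(f"pics/{f}.png").astype(int)
    for r in range(158,174): 
        q=im[r-(0 if f=="scene0" else 5),cols[0]:cols[1]].mean(0).round(); print(f,r-(0 if f=="scene0" else 5),q,q[2]-q[0])
s=sense();print(s['time_s'],s['joint_velocities'].round(2))
```

```text
scene0 158 [8. 6. 6.] -2.0
scene0 159 [7. 6. 6.] -1.0
scene0 160 [7. 6. 6.] -1.0
scene0 161 [7. 6. 5.] -2.0
scene0 162 [7. 5. 6.] -1.0
scene0 163 [7. 5. 5.] -2.0
scene0 164 [5. 5. 4.] -1.0
scene0 165 [ 8.  9. 10.] 2.0
scene0 166 [11. 21. 27.] 16.0
scene0 167 [17. 36. 46.] 29.0
scene0 168 [21. 45. 57.] 36.0
scene0 169 [24. 48. 61.] 37.0
scene0 170 [30. 51. 63.] 33.0
scene0 171 [48. 59. 67.] 19.0
scene0 172 [68. 71. 74.] 6.0
scene0 173 [80. 78. 78.] -2.0
scene9 153 [7. 5. 6.] -1.0
scene9 154 [6. 6. 6.] 0.0
scene9 155 [7. 6. 6.] -1.0
scene9 156 [6. 6. 6.] 0.0
scene9 157 [7. 5. 5.] -2.0
scene9 158 [6. 5. 6.] 0.0
scene9 159 [6. 6. 6.] 0.0
scene9 160 [6. 6. 6.] 0.0
scene9 161 [7. 7. 8.] 1.0
scene9 162 [ 9. 15. 19.] 10.0
scene9 163 [14. 29. 37.] 23.0
scene9 164 [19. 40. 52.] 33.0
scene9 165 [22. 46. 60.] 38.0
scene9 166 [26. 49. 62.] 36.0
scene9 167 [35. 53. 64.] 29.0
scene9 168 [53. 61. 68.] 15.0
8.45 [ 0.86 -0.32 -0.02  0.05  0.06  0.11]
```

The visible brass gap below the knob is the same as at the start, about 5 px, so the pin is home.

```bash
python3 -c "
from station import *
print(finish_job())"
```

```text
the job is handed in; nothing more can be done
None
```

I pulled the pin up about 22 mm by its knob and swung the turntable 45° counter-clockwise. I then lowered the pin into the next hole, let go and backed the arm clear. The job was handed in at about 8.5 s, and no verdict is reported.

**Last checks:**
- **Red tub position:** it is within about 1° of the serving mark and about 84 mm from the turning axis. The limit is 76 to 100 mm; the true radius should be 88 mm, so my axis estimate is a few mm off. It looks upright, and I never touched it.
- **Pin:** the knob sits over the target hole, and the brass showing below it is the same height (about 5 px) as at the start. A cruder check, comparing the knob's height across the two cameras, left 1 to 2 mm of uncertainty. That is inside the 4 mm limit.
- **Robot:** the wrist force is about zero and nothing is being touched.

**Disagreements:**
- The open fingertips looked 15 to 20 mm higher in the scene camera than the reported tool position.
- The jaws stopped at a reading of about 26.5 mm on the 30 mm knob.
- I did not find the cause of either. The grip held throughout.

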